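# Set the high chair tray: each thing on its own rubber pad

## Task

Set the child's high chair tray: put the glass jar on the large round dark rubber pad, the steel beaker on the small round one, the puzzle box on the rectangular one and the wooden spoon on the long one, each centred on its pad, the box and the spoon lined up with theirs. Set each down gently without dropping it, keep the jar and the beaker upright, and leave the plate and the mug where they are.

Things in the scene. Friction and masses are not known exactly. Their poses are not given: they have to be found in the camera images.
- jar: Closed clear glass jar with a steel twist cap: body 66 mm diameter up to 58 mm high, shoulder to 64 mm, cap 60 mm diameter on top, 80 mm high overall; 0.17 to 0.3 kg. Origin at the centre of its underside, z up. It stands on the tray's floor, 12 mm above the table. Belongs on the large round pad.
- beaker: Open straight steel beaker, 48 mm outer diameter, 72 mm high, wall 3 mm; about 0.09 kg. Origin at the centre of its underside, z up. It stands on the tray's floor, 12 mm above the table. Belongs on the small round pad.
- puzzle_box: Beechwood puzzle box, a closed block 84 mm (its x) by 56 mm (its y) by 40 mm high, with a thin sliding door and two dark runners on its top (these do not move); about 0.11 kg. Origin at the centre of its underside, z up. It stands on the tray's floor, 12 mm above the table. Belongs on the rectangular pad, long side along long side, either way round.
- spoon: Short wooden child's spoon lying flat, 130 mm long along its x: a straight handle 11 mm wide and 10 mm thick from x = -65 to +35 mm, and a round bowl 32 mm across, 11 mm high, centred at x = +49 mm; about 0.025 kg. Origin at the middle of its length on its underside, z up. It lies on the tray's floor, 12 mm above the table. Belongs on the long pad, along it, either way round.
- pad_large_round: Large round dark rubber pad, 82 mm diameter, fixed to the tray, 3 mm thick, top face 15 mm above the table. Origin at the centre of its underside, z up. For the jar. The tray is a pine board 380 mm deep (x) and 580 mm wide (y) with a rim 12 mm wide whose top is 22 mm above the table; all things and pads lie on it, neighbours' centres at least 105 mm apart.
- pad_small_round: Small round dark rubber pad, 62 mm diameter, fixed to the tray, 3 mm thick, top face 15 mm above the table. Origin at the centre of its underside, z up. For the beaker.
- pad_rect: Rectangular dark rubber pad, 100 mm (its x) by 72 mm (its y), fixed to the tray, 3 mm thick, top face 15 mm above the table. Origin at the centre of its underside, z up. For the puzzle box.
- pad_long: Long narrow dark rubber pad with round ends, 148 mm (its x) by 46 mm (its y), fixed to the tray, 3 mm thick, top face 15 mm above the table. Origin at the centre of its underside, z up. For the spoon.
- plate: Bystander: blue plastic plate, 160 mm diameter, 18 mm high, on the table to the left of the tray. Origin at the centre of its underside. Leave it alone.
- mug: Bystander: white mug, 76 mm diameter, 85 mm high, with a handle on its own +y side, on the table to the right of the tray. Origin at the centre of its underside. Leave it alone.

How it is judged (in metres and radians):
At the end, for the whole second after the job is handed in: Each thing rests released and still on its own pad: centre within 12 mm of the pad's centre, underside 1 to 6 mm above the pad's underside, upright within 0.12 rad; jar on large round, beaker on small round, box on rectangular, spoon on long pad, the last two aligned within 0.2 rad (horizontal distance between jar and pad_large_round below 0.012 m and z of jar in the frame of pad_large_round between 0.001 and 0.006 m and angle between each of jar, beaker, puzzle_box, spoon's own z axis and vertical below 0.12 rad and linear speed of each of jar, beaker, puzzle_box, spoon below 0.02 m/s and angular speed of each of jar, beaker, puzzle_box, spoon below 0.2 rad/s and contact force between each of jar, beaker, puzzle_box, spoon and the fingers below 0.05 N and horizontal distance between beaker and pad_small_round below 0.012 m and z of beaker in the frame of pad_small_round between 0.001 and 0.006 m and horizontal distance between puzzle_box and pad_rect below 0.012 m and z of puzzle_box in the frame of pad_rect between 0.001 and 0.006 m and angle between the x axis of puzzle_box and the x axis of pad_rect, either way round below 0.2 rad and horizontal distance between spoon and pad_long below 0.012 m and z of spoon in the frame of pad_long between 0.001 and 0.006 m and angle between the x axis of spoon and the x axis of pad_long, either way round below 0.2 rad); the robot touches nothing.
It fails at once if one of the four things is dropped or thrown (faster than 0.5 m/s with no finger on it) ((linear speed of jar above 0.5 m/s and contact force between jar and the fingers below 0.05 N) or (linear speed of beaker above 0.5 m/s and contact force between beaker and the fingers below 0.05 N) or (linear speed of puzzle_box above 0.5 m/s and contact force between puzzle_box and the fingers below 0.05 N) or (linear speed of spoon above 0.5 m/s and contact force between spoon and the fingers below 0.05 N)).
It fails at once if the jar or the beaker is tipped by more than 0.6 rad (angle between any of jar, beaker's own z axis and vertical above 0.6 rad).
It fails at once if the plate or the mug is shifted by more than 15 mm (distance of any of plate, mug from where it was at the start of the episode above 0.015 m).
It also fails if it takes over 96 s, if anything falls off the work surface, if the arm or the gripper's body presses on something with over 40 N, if the wrist force passes 120 N, or if a joint passes its speed limit or range.

## Robot

A 7-joint arm with a two-finger parallel gripper is mounted at the origin on the work surface. World frame = base frame: x ahead of the robot, y to its left, z up, the work surface at z = 0. Lengths are in mm, angles in rad, forces in N, time in s.
With the tool pointing down it reaches from about 400 to 850 mm from the base axis. Payload 4.5 kg.
Tool frame: the origin (TCP) lies between the finger pads; the fingertips stand 22 mm ahead of it and the grasp point (between the pads) lies 3 mm ahead of it; y points along the fingers, z is the direction in which the jaws open and shut, and the axes are right-handed (so a half turn about y gives the same grasp; the last joint's range is limited). The gripper opens to 88 mm and grips with 3 to 60 N. Pads are 18 mm wide; open, the fingers measure 123 mm over their backs; the gripper's body (75 mm by 187 mm) begins 45 mm behind the grasp point.
Start: joints at [-1.193, 0.689, -0.195, 1.565, 0.157, 0.902, -0.215], TCP at [210.648, 588.455, 260.743] pointing down, gripper open.
Joint ranges: [-3.01, 3.01], [-0.46, 2.08], [-1.47, 1.51], [0.13, 2.56], [-1, 4.14], [0.04, 2.09], [-2.66, 2.66]. Speed limits (rad/s): [2.57, 2.57, 3.14, 3.14, 3.14, 3.14, 3.14].

## Interface

Orientations are given as a rotation vector (axis times angle).
In Python, from workcell import env gives the robot as it stands. The module is installed in compiled form; this text tells all that it offers.
- The arm moves only by the shell command python3 -m inch 'ROWS' [OPENING] [FORCE]. ROWS is JSON, a list of rows, each a list of 2 entries, a list of its own where there are three numbers: the shift along the tool's x, y, z in mm, then the turn about the tool's y in rad. In form: [[[x, y, z], turn], ...]. A call has 1 to 8 rows; each row shifts and turns the commanded pose from where the row before left it, along the tool's axes as they then stand; what a row does not reach is not made up. A row lasts 1/10 s, in which the tool goes at most 50 mm and 8.59 degrees, less where a joint would pass 70% of its speed; a pose out of reach is approached as far as the arm can. A call with a gripper value outside its range is refused whole. OPENING is the opening, from 0 (shut) to 1 (fully open), set as the call begins (- or left out, the last holds). The fingers move at their own pace and stop on an object; FORCE is the grip in N (left out, the last holds). Time passes only in rows, so rows that do not move let the fingers close. It gives the time, the measured TCP pose, the force and the opening at its end, in the units of the state.
- env.observe(): the state, without advancing time (a new reading comes with each control period).
- env.snapshot(name): name is "scene" or "top" or "wrist"; returns the picture (480x640x3 uint8, red, green, blue); there is no depth.
- env.camera_model(name): a dict with "mtx" (3x3 intrinsics, pixels), "camera_from_world" (4x4, takes a point from world to camera coordinates); the wrist camera has in their place "tool_from_camera" (4x4, takes a point from camera to tool coordinates, whose origin is the TCP and whose axes are the tool frame's). Camera axes: x right, y up, looking along -z (the intrinsics and any distortion apply to the point x, -y, -z); pixel columns grow to the right and rows downward; lengths in mm; the calibration is good to about 2 mm. A picture is of the moment at which its call begins: read the wrist's pose just before it. camera_model takes no time and is no camera call.
- env.job_done(): hands the job in, once; it reports no verdict.
The state is a dict: "time": time; "joint_positions": joint angles; "dq": joint speeds; "joint_efforts": joint torques, N m; "position": TCP position; "ee_rot": TCP orientation; "wrist_force": force on the tool from outside, world axes, zero at the start; "ft_torque": the same for the moment, N m; "gripper_width": opening from 0.0 (shut) to 1.0 (fully open).
Only numpy, scipy, OpenCV 4.12 (cv2) and the standard library are available. Lean on these libraries where they do the work, as an engineer would, in place of code of your own. Each camera call takes 0.05 s, during which the arm holds its last target. There are 200 camera calls.

## Working session

There is one attempt and no reset: what is moved stays moved. The work goes in short steps, Python scripts to look and compute and a shell command to move; the robot and the scene stay as the last step left them, time stands still between calls to the robot, and variables do not carry over. Pictures are saved under pics/ and viewed, about 12 in all and at most 16, crops included, and the job is handed in when it is done.

```bash
mkdir -p pics
python3 - <<'E'
from workcell import env
import cv2,numpy as np
np.set_printoptions(precision=4,suppress=True)
print(env.observe())
for n in("top","scene","wrist"):
    m=env.camera_model(n);print(n,m)
    cv2.imwrite(f"pics/{n}0.png",env.snapshot(n)[:,:,::-1])
E
```

```text
{'time': 0.0, 'joint_positions': array([-1.1932,  0.69  , -0.1945,  1.5664,  0.1573,  0.9025, -0.2151]), 'dq': array([ 0.0005,  0.0007, -0.0009, -0.0004,  0.0008, -0.0011, -0.0013]), 'joint_efforts': array([  0.0009, -52.757 ,  -1.2666, -15.3427,  -0.0527,   0.0065,
         0.0002]), 'position': array([210.5006, 587.8348, 259.9076]), 'ee_rot': array([-1.5558,  0.2699, -0.2696]), 'wrist_force': array([0.525 , 0.0188, 0.3187]), 'ft_torque': array([ 0.0351, -0.0008, -0.0179]), 'gripper_width': 1.0003668477615206}
top {'mtx': array([[501.0915,   0.    , 313.2542],
       [  0.    , 501.0915, 247.5905],
       [  0.    ,   0.    ,   1.    ]]), 'camera_from_world': array([[   -0.0129,    -0.9997,     0.0191,     1.0787],
       [    0.9929,    -0.0106,     0.1185,  -532.9352],
       [   -0.1183,     0.0205,     0.9928, -1049.8737],
       [    0.    ,     0.    ,     0.    ,     1.    ]])}
scene {'mtx': array([[548.0621,   0.    , 317.6409],
       [  0.    , 548.0621, 233.6716],
       [  0.    ,   0.    ,   1.    ]]), 'camera_from_world': array([[    0.7844,     0.6202,     0.0115,  -417.8359],
       [   -0.5383,     0.6713,     0.5095,   271.2179],
       [    0.3083,    -0.4058,     0.8604, -1548.576 ],
       [    0.    ,     0.    ,     0.    ,     1.    ]])}
wrist {'mtx': array([[338.9455,   0.    , 314.4407],
       [  0.    , 338.9455, 234.4007],
       [  0.    ,   0.    ,   1.    ]]), 'tool_from_camera': array([[   0.0003,   -0.9472,   -0.3206,  -82.0303],
       [  -0.0004,    0.3206,   -0.9472, -124.0933],
       [   1.    ,    0.0004,   -0.0003,   -0.31  ],
       [   0.    ,    0.    ,    0.    ,    1.    ]])}
```

View pics/top0.png

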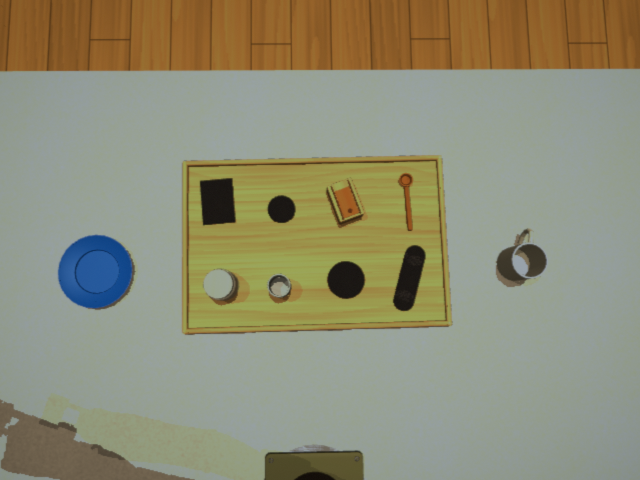

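View pics/scene0.png

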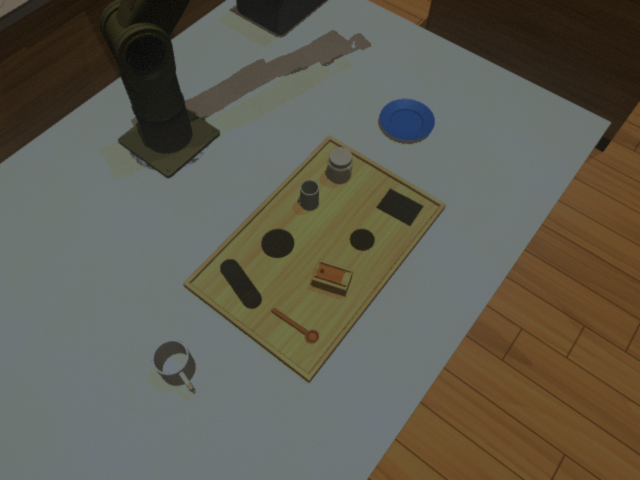

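The top view shows the pads: rectangle (217,202), small round (281,209), large round (346,280), long (409,278). The things in it are the box (346,202), spoon (407,200), jar (220,284) and beaker (280,287). The scene view shows the same layout from the side. Next I segment both views and triangulate.

```bash
cat > h.py <<'E'
from workcell import env
import cv2,numpy as np
from scipy.spatial.transform import Rotation as R
np.set_printoptions(precision=3,suppress=True)
M={n:env.camera_model(n) for n in("top","scene","wrist")}
def tool():
    s=env.observe();T=np.eye(4);T[:3,:3]=R.from_rotvec(s["ee_rot"]).as_matrix();T[:3,3]=s["position"];return T
def cfw(n,T=None):
    return M[n]["camera_from_world"] if n!="wrist" else np.linalg.inv(T@M[n]["tool_from_camera"])
def P(n,T=None): return M[n]["mtx"]@np.diag([1,-1,-1])@cfw(n,T)[:3]
def proj(n,p,T=None):
    q=np.c_[np.atleast_2d(p),np.ones(len(np.atleast_2d(p)))]@P(n,T).T;return q[:,:2]/q[:,2:]
def tri(P1,u1,P2,u2):
    X=cv2.triangulatePoints(P1,P2,np.float64(u1).reshape(2,1),np.float64(u2).reshape(2,1))[:,0];return X[:3]/X[3]
def onz(Pm,uv,z):
    uv=np.atleast_2d(uv).astype(float)
    H=np.c_[Pm[:,:2],Pm[:,2]*z+Pm[:,3]];q=np.c_[uv,np.ones(len(uv))]@np.linalg.inv(H).T;return q[:,:2]/q[:,2:]
E
python3 - <<'E'
from h import *
for n in("top","scene"):
    im=cv2.imread(f"pics/{n}0.png");hsv=cv2.cvtColor(im,cv2.COLOR_BGR2HSV)
    c=proj(n,[[345,295,12],[345,-265,12],[705,-265,12],[705,295,12]]);print(n,c)
    roi=cv2.fillConvexPoly(np.zeros(im.shape[:2],np.uint8),c.astype(int),1)
    for nm,m in(("dark",im.max(2)<60),("gray",(hsv[...,1]<60)&(hsv[...,2]>60)),("red",(hsv[...,0]<15)&(hsv[...,1]>120)&(hsv[...,2]>70))):
        k,l,s,ce=cv2.connectedComponentsWithStats((m&(roi>0)).astype(np.uint8))
        for i in range(1,k):
            if s[i,4]>60:
                ct=np.argwhere(l==i)[:,::-1].astype(float);(_,sz,a)=cv2.minAreaRect(ct.astype(np.float32))
                print(nm,s[i],ce[i],np.array(sz),a)
a=cv2.imread("pics/top0.png")[150:340,175:460];b=cv2.imread("pics/scene0.png")[130:390,180:450]
cv2.imwrite("pics/crop0.png",cv2.resize(a,(800,533),interpolation=3))
E
```

```text
top [[174.018 337.316]
 [434.24  333.63 ]
 [427.599 171.424]
 [177.244 173.296]]
dark [ 200  179   35   46 1380] [217.133 201.263] [43.769 31.691] 85.76361083984375
dark [268 196  27  27 563] [280.952 208.838] [26. 26.] 90.0
dark [ 394  246   31   65 1236] [408.85  277.892] [19.888 65.727] 14.03624439239502
dark [ 328  262   36   36 1034] [345.554 279.515] [35. 35.] 90.0
gray [ 174  173  261  165 2300] [255.702 299.571] [164. 260.] 90.0
gray [204 269  29  30 692] [218.02  283.597] [29. 28.] 90.0
gray [268 274  23  23 382] [279.228 285.736] [22. 22.] 90.0
red [399 174  13  56 290] [406.714 196.024] [55. 12.] 90.0
red [341 187  17  28 247] [348.976 201.032] [26.563 11.7  ] 71.56504821777344
red [334 192  13  26  74] [339.959 205.486] [26.117  3.788] 66.50143432617188
scene [[330.309 131.352]
 [188.761 269.373]
 [304.518 360.161]
 [438.709 197.186]]
dark [327 168  23  15 220] [337.273 175.718] [22.687 12.988] 9.462322235107422
dark [302 181  16  13 155] [309.297 186.994] [12. 15.] 90.0
dark [377 189  46  36 879] [399.562 206.717] [40.044 23.411] 28.442928314208984
dark [300 192  19  18 249] [308.839 201.145] [17. 18.] 90.0
dark [262 229  32  29 723] [277.415 243.071] [28. 31.] 90.0
dark [350 229  24  21 400] [361.79 239.21] [20. 23.] 90.0
dark [221 260  41  49 980] [240.677 283.617] [55.801 19.055] 54.246116638183594
dark [312 281  34  15 172] [328.209 287.866] [35.082  4.969] 17.52556800842285
gray [ 188  131  251  142 1294] [294.133 195.073] [ 95.17  260.136] 73.12857055664062
gray [329 147  23  24 407] [340.28 157.85] [23. 22.] 90.0
gray [300 180  19  16  85] [309.271 188.165] [15. 18.] 90.0
red [316 264  28  21 334] [330.042 273.431] [25.931 14.23 ] 18.434947967529297
red [272 309  47  33 254] [299.957 328.067] [53.075 12.154] 40.3140983581543
```

View pics/crop0.png

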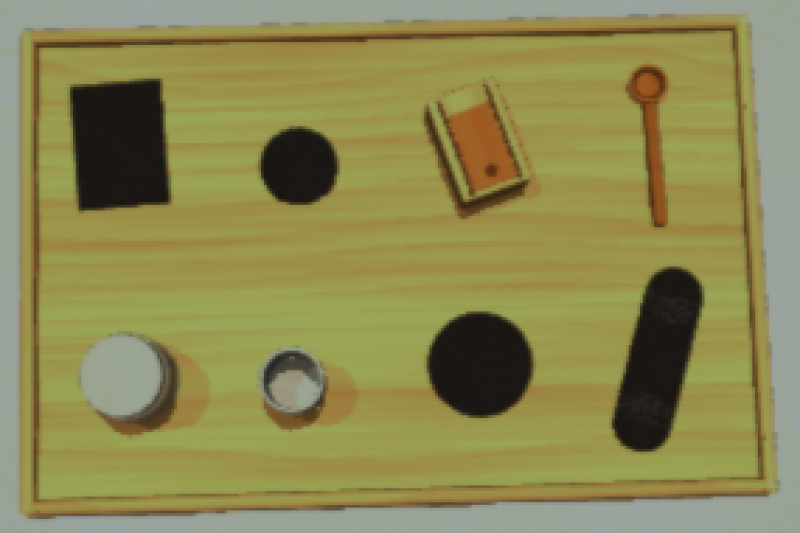

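View pics/wrist0.png

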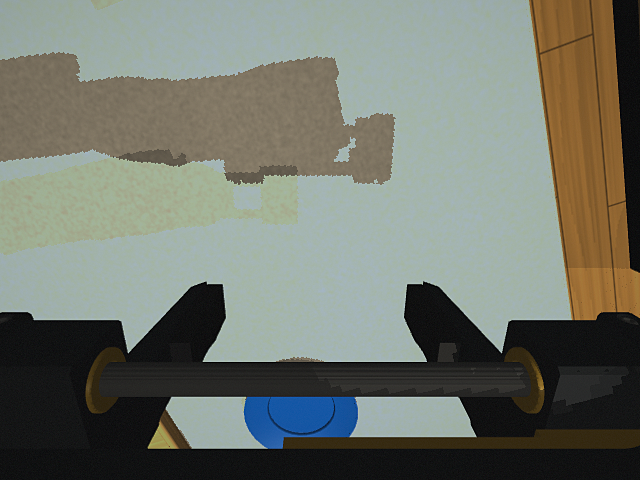

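Crop (2.807x, offset 175,150): cap centre (122,376), beaker rim (293,381), box top corners about (427,101), (491,80), (529,181), (465,203), bowl (649,84), handle end (659,226). The wrist view shows only the table and the plate's edge.

Run:
```python
from h import *
a,b=P("top"),P("scene")
for n,u,v in(("rect",(217.1,201.3),(399.6,206.7)),("small",(281,208.8),(361.8,239.2)),("large",(345.6,279.5),(277.4,243.1)),("long",(408.9,277.9),(240.7,283.6)),("cap(bright)",(218,283.6),(340.3,156.5)),("rim",(279.2,285.7),(309.3,187)),("spoon",(406.7,196),(300,328.1)),("door",(349,201),(330,273.4))):
    X=tri(a,u,b,v);print(n,X,"resid",proj("top",X)[0]-u,proj("scene",X)[0]-v)
f=lambda p:np.array(p)/2.807+[175,150]-[.3,.3]
print("rect corners",onz(a,f([(70,87),(161,80),(169,202),(80,210)]),15))
print("long ends",onz(a,f([(673,290),(641,428)]),15))
for n,p,z in(("cap",(122,376),92),("rim",(293,381),84),("bowl",(649,84),22),("tip",(659,226),22)): print(n,onz(a,f(p),z))
c=onz(a,f([(427,101),(491,80),(529,181),(465,203)]),52);print("box",c,c.mean(0),np.linalg.norm(c-np.roll(c,1,0),axis=1))
for n,p in(("rect",(217.1,201.3)),("small",(281,208.8)),("large",(345.6,279.5)),("long",(408.9,277.9))):print(n,onz(a,p,15), onz(b,{"rect":(399.6,206.7),"small":(361.8,239.2),"large":(277.4,243.1),"long":(240.7,283.6)}[n],15))
print(tool())
```

```text
rect [641.082 206.279  10.777] resid [-0.035 -0.035] [-0.034  0.008]
small [622.366  64.67   12.811] resid [0.019 0.019] [ 0.019 -0.004]
large [464.357 -75.395  11.495] resid [-0.003 -0.003] [-0.003  0.   ]
long [ 466.859 -214.376    9.143] resid [-0.23  -0.235] [-0.254  0.003]
cap(bright) [455.28  189.674  88.12 ] resid [-0.148 -0.149] [-0.136  0.023]
rim [450.465  67.106  83.109] resid [-0.476 -0.487] [-0.46   0.052]
spoon [ 649.547 -214.573   13.992] resid [-0.394 -0.401] [-0.458  0.039]
door [630.244 -80.799  58.728] resid [-0.627 -0.64 ] [-0.68   0.087]
rect corners [[686.973 244.511]
 [692.07  172.87 ]
 [594.146 166.012]
 [588.475 235.364]]
long ends [[ 520.532 -227.835]
 [ 413.475 -199.014]]
cap [[454.679 188.388]]
rim [[449.973  66.337]]
bowl [[ 683.94  -213.253]]
tip [[ 570.231 -217.132]]
box [[ 664.246  -35.691]
 [ 680.33   -85.154]
 [ 601.309 -112.455]
 [ 584.797  -63.305]] [632.67  -74.151] [84.111 52.012 83.605 51.849]
rect [[640.093 205.472]] [[642.239 203.663]]
small [[621.973  64.616]] [[622.94   63.494]]
large [[464.16  -75.105]] [[465.799 -76.794]]
long [[ 466.009 -213.626]] [[ 469.707 -215.653]]
[[  0.942  -0.      0.337 210.557]
 [ -0.337  -0.001   0.942 588.015]
 [  0.     -1.     -0.001 260.099]
 [  0.      0.      0.      1.   ]]
```

The triangulated heights agree with the text to about 4 mm. Now I move to a viewing place above the tray.

```bash
python3 -m inch '[[[20,0,-16],0],[[36,0,-29],0],[[36,0,-29],0],[[36,0,-29],0],[[36,0,-29],0],[[36,0,-29],0],[[36,0,-29],0],[[36,0,-29],0]]' 1 20
python3 -m inch '[[[36,0,-29],0],[[36,0,-29],0],[[36,0,-29],0],[[36,0,-29],0],[[36,0,-29],0],[[36,0,-29],0],[[36,0,-29],0],[[36,0,-29],0]]'
python3 -m inch '[[[20,0,-16],0],[[0,0,0],-0.115],[[0,0,0],-0.115],[[0,0,0],-0.113],[[0,0,0],0],[[0,0,0],0]]'
python3 - <<'E'
from h import *
T=tool();print(T);np.save("T1.npy",T)
cv2.imwrite("pics/w1.png",env.snapshot("wrist")[:,:,::-1])
E
```

```text
time: 0.95
position: [393.6, 288.9, 260.7]
ee_rot: [-1.554, 0.27, -0.27]
wrist_force: [1.0, 0.1, 0.0]
gripper_width: 1.0
time: 1.75
position: [586.4, -26.8, 260.5]
ee_rot: [-1.554, 0.27, -0.27]
wrist_force: [0.2, 0.1, -0.0]
gripper_width: 0.995
time: 2.35
position: [599.1, -46.8, 260.5]
ee_rot: [-1.571, 0.003, -0.002]
wrist_force: [0.3, 0.0, 0.6]
gripper_width: 1.002
[[  1.     -0.      0.003 599.134]
 [ -0.003   0.      1.    -46.763]
 [ -0.     -1.      0.    260.483]
 [  0.      0.      0.      1.   ]]
```

View pics/w1.png

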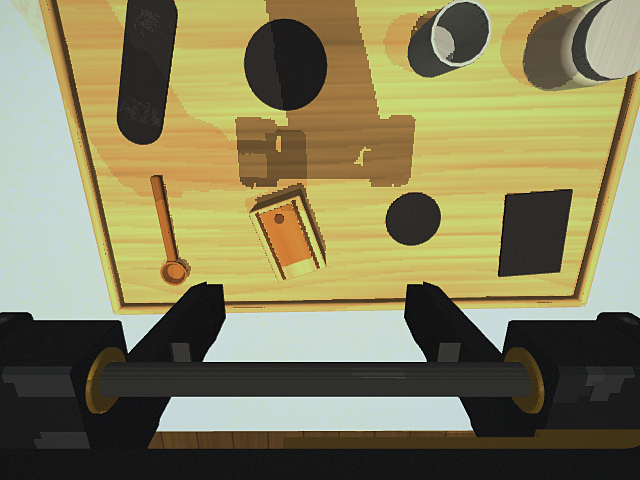

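Wrist view: spoon tip (156,176), bowl (174,271), box top corners about (251,213), (299,194), (326,264), (281,282). Small pad (413,218), large pad (286,64), rectangle corners (505,195), (572,189), (561,271), (499,276).

Run:
```python
from h import *
T=np.load("T1.npy");w=P("wrist",T);a=P("top");b=P("scene")
f=lambda p:np.array(p)/2.807+[174.7,149.7]
print("tip",onz(w,(156,177),22),"bowl",onz(w,(174,271),22),tri(w,(174,271),a,f((649,84))),tri(w,(156,177),a,f((659,226))))
c=onz(w,[(251,213),(299,194),(326,264),(281,282)],52);print("box",c,c.mean(0),np.linalg.norm(c-np.roll(c,1,0),axis=1))
for u,v in zip([(251,213),(326,264)],[(465,203),(491,80)]):print(tri(w,u,a,f(v)))
c=onz(w,[(505,195),(572,189),(561,271),(499,276)],15);print("rect",c,c.mean(0))
print("small",onz(w,(413,218.5),15),tri(w,(413,218.5),a,(281,208.8)),"large",onz(w,(286,64),15),tri(w,(286,64),a,(345.6,279.5)))
im=cv2.imread("pics/w1.png");print(cv2.cvtColor(im,cv2.COLOR_BGR2HSV)[[176,200,230,212,260],[157,163,168,413,290]])
hsv=cv2.cvtColor(im,cv2.COLOR_BGR2HSV)
m=((hsv[...,0]<13)&(hsv[...,1]>120)).astype(np.uint8)
m[:, :145]=0;m[:,190:]=0;m[290:]=0;m[:170]=0
ys,xs=np.nonzero(m);q=onz(w,np.c_[xs,ys],22);mu=q.mean(0);v=np.linalg.svd(q-mu,full_matrices=False)[2][0];t=(q-mu)@v
print("spoon mask",len(q),mu,v,np.arctan2(v[1],v[0]),mu+v*(t.min()+t.max())/2,np.ptp(t))
```

```text
tip [[ 574.163 -216.63 ]] bowl [[ 684.174 -212.414]] [ 684.573 -213.482   20.244] [ 572.033 -217.904   18.506]
box [[ 606.233 -111.862]
 [ 586.868  -62.821]
 [ 662.785  -35.398]
 [ 683.888  -84.181]] [634.943 -73.565] [82.44  52.726 80.718 53.152]
[522.528 -39.815 394.987]
[652.08  -65.208 128.153]
rect [[596.638 163.585]
 [590.204 236.191]
 [689.177 246.739]
 [695.475 173.786]] [642.874 205.075]
small [[623.303  64.099]] [622.522  64.501  14.405] large [[464.813 -74.962]] [464.342 -75.331  11.678]
[[ 12 180  82]
 [ 14 184 141]
 [ 13 188 164]
 [ 13  37  48]
 [ 14 193 204]]
spoon mask 167 [ 631.454 -213.52 ] [ 1.    -0.003] -0.003044454487333819 [ 636.568 -213.536] 129.04432242489426
```

```bash
python3 -m inch '[[[10,20,-25],0],[[10,30,-36],0],[[10,30,-36],0],[[10,30,-36],0],[[2,30,-35],-0.039],[[0,30,0],0],[[0,0,0],0]]' 0.5 20
python3 - <<'E'
from h import *
T=tool();print(T);np.save("T2.npy",T)
cv2.imwrite("pics/w2.png",env.snapshot("wrist")[:,:,::-1])
print(proj("wrist",[[641,-214.5,22]],T))
E
```

```text
time: 3.1
position: [637.7, -215.6, 86.2]
ee_rot: [-1.569, -0.021, 0.034]
wrist_force: [-0.8, 1.0, 0.2]
gripper_width: 0.502
[[   0.999   -0.009   -0.035  637.667]
 [   0.035    0.001    0.999 -215.565]
 [  -0.009   -1.       0.001   86.192]
 [   0.       0.       0.       1.   ]]
[[317.171 269.363]]
```

View pics/w2.png

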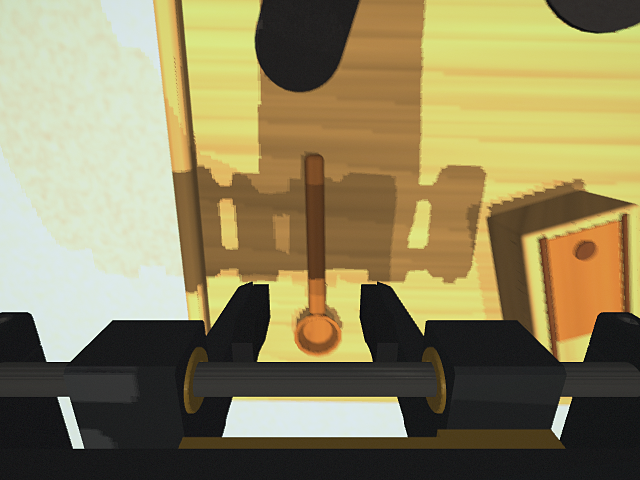

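The spoon stands upright at column 316 (tip row 155, bowl centre (318,333)), centred between the fingers. I let the arm settle before going down.

```bash
python3 -m inch '[[[0,0,0],0],[[0,0,0],0],[[0,0,0],0]]'
python3 - <<'E'
from h import *
T=np.load("T2.npy");w=P("wrist",T);print(onz(w,[(315,156),(318,333)],22));print(tool())
E
```

```text
time: 3.45
position: [642.4, -213.9, 92.6]
ee_rot: [-1.571, -0.033, 0.029]
wrist_force: [0.6, 0.1, 0.7]
gripper_width: 0.497
[[ 573.699 -218.189]
 [ 685.952 -212.301]]
[[   0.999    0.003   -0.039  642.414]
 [   0.039   -0.       0.999 -213.92 ]
 [   0.003   -1.      -0.      92.626]
 [   0.       0.       0.       1.   ]]
```

```bash
python3 -m inch '[[[0,15,0],0],[[0,15,0],0],[[0,15,0],0],[[0,9,0],0],[[0,0,0],0],[[0,0,0],0],[[0,0,0],0]]' 0.5 15
python3 -m inch '[[[0,0,0],0],[[0,0,0],0],[[0,0,0],0],[[0,0,0],0],[[0,0,0],0]]' 0 15
python3 -m inch '[[[0,-10,0],0],[[0,-20,0],0],[[0,-20,0],0],[[0,-20,0],0],[[0,0,0],0],[[0,0,0],0]]'
python3 - <<'E'
from h import *
cv2.imwrite("pics/w3.png",env.snapshot("wrist")[:,:,::-1])
E
```

```text
time: 4.15
position: [641.0, -214.7, 36.2]
ee_rot: [-1.57, -0.03, 0.03]
wrist_force: [-0.4, -0.2, 0.4]
gripper_width: 0.499
time: 4.65
position: [641.2, -214.7, 36.7]
ee_rot: [-1.571, -0.03, 0.03]
wrist_force: [0.5, 0.7, 0.1]
gripper_width: 0.123
time: 5.25
position: [641.2, -214.8, 107.0]
ee_rot: [-1.571, -0.03, 0.029]
wrist_force: [-0.1, 0.1, -0.9]
gripper_width: 0.119
```

View pics/w3.png

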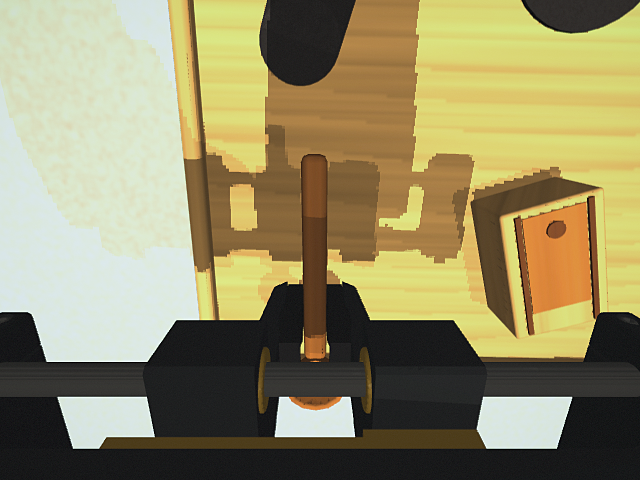

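```bash
python3 -m inch '[[[-15,0,0],0],[[-28,0,0],0],[[-28,0,0],0],[[-10,0,3],0],[[0,0,0],0],[[0,0,0],0]]'
python3 - <<'E'
from h import *
T=tool();print(T[:3,3]);im=env.snapshot("wrist")[:,:,::-1];cv2.imwrite("pics/w4.png",im)
w3=P("wrist",T)
def fit(im,Pm,x0,x1,y0,y1):
    m=(im.max(2)<60).astype(np.uint8);k,l,s,c=cv2.connectedComponentsWithStats(m)
    for i in range(1,k):
        if s[i,4]>400:
            ys,xs=np.nonzero(l==i);q=onz(Pm,np.c_[xs,ys],15);mu=q.mean(0)
            if x0<mu[0]<x1 and y0<mu[1]<y1:
                v=np.linalg.svd(q-mu,full_matrices=False)[2][0];t=(q-mu)@v
                r=cv2.minAreaRect(q.astype(np.float32));print(len(q),mu,"ang",np.degrees(np.arctan(v[1]/v[0])),r)
fit(cv2.imread("pics/top0.png"),P("top"),400,700,-260,260)
print("w1");fit(cv2.imread("pics/w1.png"),P("wrist",np.load("T1.npy")),380,700,-260,260)
print("w4");fit(im,w3,380,700,-260,260)
E
```

```text
time: 5.9
position: [560.5, -214.6, 106.1]
ee_rot: [-1.57, -0.03, 0.03]
wrist_force: [-0.2, -0.2, -0.4]
gripper_width: 0.123
[ 560.542 -214.627  106.107]
1380 [640.26  205.397] ang 4.569628657652156 ((640.4535522460938, 205.2074737548828), (97.87018585205078, 69.84769439697266), 4.905359745025635)
563 [621.912  64.718] ang 26.648018720211397 ((621.613037109375, 64.62369537353516), (57.42842102050781, 58.40046691894531), 89.52030181884766)
1236 [ 466.19  -213.561] ang -16.133363589321903 ((466.7880859375, -213.485595703125), (43.50619888305664, 144.3814697265625), 73.82266998291016)
1034 [464.17  -75.012] ang -10.420091598882914 ((464.320068359375, -74.95610046386719), (76.42254638671875, 76.27740478515625), 89.05940246582031)
w1
6718 [ 469.474 -214.062] ang -17.236224550532828 ((472.5904541015625, -215.21702575683594), (47.052242279052734, 139.02513122558594), 73.82617950439453)
568 [439.743 210.981] ang -7.856852309452072 ((445.3388366699219, 215.138671875), (66.4748306274414, 26.010435104370117), 0.26838815212249756)
683 [446.577 102.92 ] ang -34.2930813465451 ((436.78228759765625,
[... 418 characters left out ...]
947 ((642.6949462890625, 204.06893920898438), (100.24433898925781, 73.27906799316406), 4.793734073638916)
2244 [623.362  63.627] ang 52.1041529399423 ((624.0182495117188, 63.85187911987305), (61.39541244506836, 60.08441925048828), 89.7817153930664)
w4
15567 [ 465.677 -214.548] ang -20.8809979214567 ((474.75494384765625, -216.467529296875), (45.78424072265625, 135.23312377929688), 73.90278625488281)
15946 [464.553 -76.558] ang -86.22110336042417 ((466.6409912109375, -76.68788146972656), (81.01964569091797, 82.0789566040039), 18.56153678894043)
76348 [ 693.13  -205.408] ang -87.74484320697886 ((675.0968017578125, -206.36087036132812), (209.68536376953125, 566.7413330078125), 2.163273334503174)
```

View pics/w4.png

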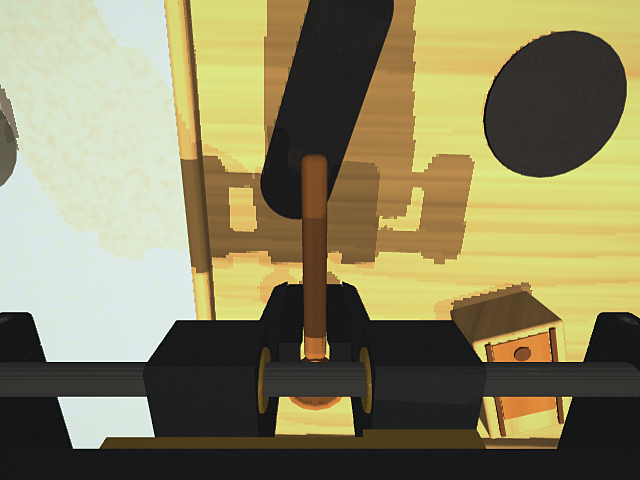

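The long pad lies at -16.1°, and four views put its centre at about (468,-214.4). Spoon tip now at (314,155).

Run:
```python
from h import *
T=tool();print(T[:3,3])
for z in(88,92):print(np.linalg.inv(T)@np.r_[onz(P("wrist",T),(314.5,155),z)[0],z,1])
```

```text
[ 561.087 -214.583  106.261]
[-68.493  18.208  -0.751   1.   ]
[-68.879  14.207  -0.751   1.   ]
```

```bash
python3 -m inch '[[[-15,0,0],0],[[-30,0,0],0],[[-30,0,1],0],[[-14,0,2],0],[[0,0,0],0.11],[[0,0,0],0.11],[[0,0,0],0.099],[[0,0,0],0]]' 
python3 -m inch '[[[0,20,0],0],[[0,20,0],0],[[0,12,0],0],[[0,6,0],0],[[0,4,0],0],[[0,0,0],0],[[0,0,0],0]]'
python3 -m inch '[[[0,2,0],0],[[0,2,0],0],[[0,0,0],0],[[0,0,0],0]]'
```

```text
time: 6.75
position: [472.4, -215.1, 106.5]
ee_rot: [-1.56, 0.219, -0.221]
wrist_force: [-0.6, 0.9, -0.3]
gripper_width: 0.119
time: 7.45
position: [471.4, -215.4, 45.1]
ee_rot: [-1.56, 0.22, -0.221]
wrist_force: [-1.7, -0.2, -1.1]
gripper_width: 0.122
time: 7.85
position: [471.1, -215.3, 40.7]
ee_rot: [-1.559, 0.22, -0.22]
wrist_force: [-0.8, 0.1, -0.5]
gripper_width: 0.123
```

```bash
python3 -m inch '[[[0,1,0],0],[[0,0,0],0],[[0,0,0],0]]'
python3 -m inch '[[[0,0,0],0],[[0,0,0],0],[[0,0,0],0],[[0,0,0],0]]' 0.4
python3 -m inch '[[[0,-15,0],0],[[0,-30,0],0],[[0,-30,0],0],[[0,-35,0],0],[[0,-35,0],0],[[0,0,0],0],[[0,0,0],0]]' 1
python3 - <<'E'
from h import *
T=tool();print(T);im=env.snapshot("wrist")[:,:,::-1];cv2.imwrite("pics/w5.png",im);np.save("T5.npy",T)
E
```

```text
time: 8.15
position: [471.1, -215.2, 39.7]
ee_rot: [-1.559, 0.22, -0.22]
wrist_force: [0.3, -0.1, -0.9]
gripper_width: 0.123
time: 8.55
position: [471.1, -215.2, 39.7]
ee_rot: [-1.559, 0.22, -0.22]
wrist_force: [-0.7, -0.1, 0.2]
gripper_width: 0.397
time: 9.25
position: [471.2, -215.5, 185.2]
ee_rot: [-1.56, 0.22, -0.222]
wrist_force: [0.3, 0.7, -0.7]
gripper_width: 0.997
[[   0.961    0.001    0.277  471.183]
 [  -0.277   -0.001    0.961 -215.471]
 [   0.001   -1.      -0.     185.2  ]
 [   0.       0.       0.       1.   ]]
```

View pics/w5.png

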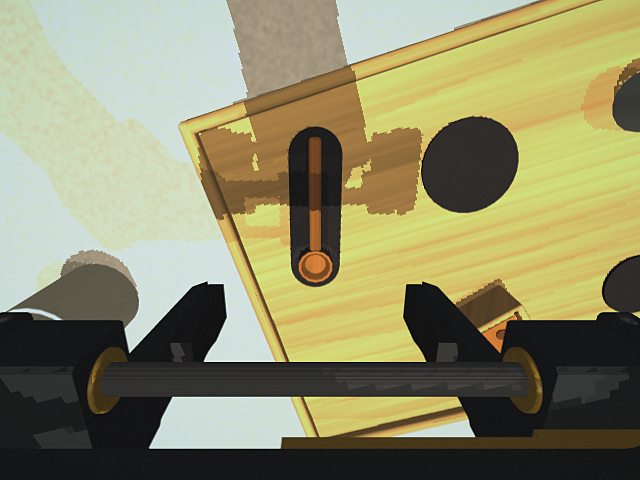

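The spoon (columns 302–332, rows 137–283) lies centred and lined up on the long pad. Now the box.

```bash
python3 -m inch '[[[15,0,23],0],[[25,0,39],0],[[25,0,39],0],[[25,0,39],0],[[20,0,30],0],[[7,0,11],-0.1],[[0,0,0],-0.13],[[0,0,0],-0.13]]' 
python3 -m inch '[[[0,10,0],-0.13],[[0,25,0],-0.134],[[0,20,0],0],[[0,0,0],0],[[0,0,0],0]]'
python3 - <<'E'
from h import *
T=tool();print(T);im=env.snapshot("wrist")[:,:,::-1];cv2.imwrite("pics/w6.png",im);np.save("T6.npy",T)
E
```

```text
time: 10.1
position: [632.9, -72.7, 182.2]
ee_rot: [-1.569, -0.065, 0.071]
wrist_force: [-0.2, -0.6, -1.1]
gripper_width: 1.002
time: 10.6
position: [632.9, -73.5, 128.5]
ee_rot: [-1.553, -0.267, 0.271]
wrist_force: [0.1, 0.4, -0.3]
gripper_width: 0.997
[[  0.942  -0.003  -0.337 632.908]
 [  0.337   0.      0.942 -73.512]
 [ -0.002  -1.      0.001 128.454]
 [  0.      0.      0.      1.   ]]
```

View pics/w6.png

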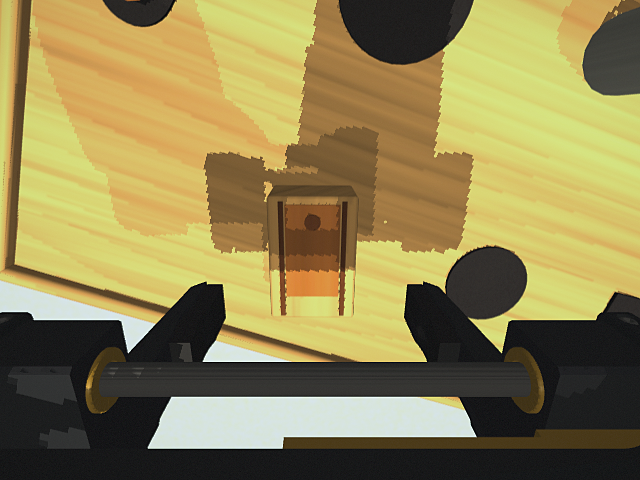

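The box is square to the tool, columns 270–356. Its near top edge is at row 199 and its far edge at row 316.

Run:
```python
from h import *
T=np.load("T6.npy");T=tool();print(T[:3,3])
q=onz(P("wrist",T),[(269,199),(357,199),(272,316),(354,316)],52);print((np.linalg.inv(T)@np.c_[q,[52]*4,[1]*4].T)[[0,2]])
```

```text
[633.672 -73.504 129.49 ]
[[-36.971 -36.958  44.561  44.566]
 [-28.725  24.644 -30.2    25.843]]
```

```bash
python3 -m inch '[[[3.5,15,-2],0],[[0,25,0],0],[[0,25,0],0],[[0,15,0],0],[[0,9,0],0],[[0,0,0],0],[[0,0,0],0]]'  1 25
python3 -m inch '[[[0,0,0],0],[[0,0,0],0],[[0,0,0],0],[[0,0,0],0],[[0,0,0],0]]' 0 25
python3 -m inch '[[[0,-10,0],0],[[0,-20,0],0],[[0,-20,0],0],[[0,-20,0],0],[[0,-20,0],0],[[0,0,0],0],[[0,0,0],0]]'
python3 - <<'E'
from h import *
T=tool();print(T);im=env.snapshot("wrist")[:,:,::-1];cv2.imwrite("pics/w7.png",im);np.save("T7.npy",T)
E
```

```text
time: 11.35
position: [638.3, -74.3, 41.3]
ee_rot: [-1.554, -0.27, 0.268]
wrist_force: [0.5, 0.1, 0.3]
gripper_width: 1.005
time: 11.85
position: [637.7, -74.3, 41.0]
ee_rot: [-1.554, -0.27, 0.269]
wrist_force: [0.1, 0.6, 1.4]
gripper_width: 0.63
time: 12.55
position: [637.5, -74.6, 130.8]
ee_rot: [-1.554, -0.269, 0.269]
wrist_force: [-0.2, 0.3, -2.3]
gripper_width: 0.633
[[  0.942   0.     -0.336 637.501]
 [  0.336  -0.      0.942 -74.631]
 [  0.     -1.     -0.    130.774]
 [  0.      0.      0.      1.   ]]
```

View pics/w7.png

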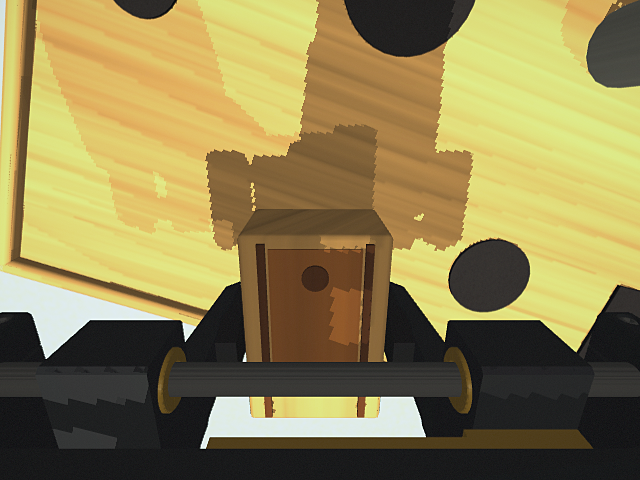

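The box is held square, its centre about 1.5 mm behind the TCP along x. Moving to the rectangular pad.

```bash
python3 -m inch '[[[6,0,16],0],[[12,0,32],0],[[16,0,42],0],[[16,0,42],0],[[16,0,42],0],[[16,0,42],0],[[12,0,32],0],[[5,0,13.4],0]]' 
python3 -m inch '[[[0,0,0],0.09],[[0,0,0],0.1],[[0,0,0],0.068],[[0,0,0],0],[[0,0,0],0]]'
python3 - <<'E'
from h import *
T=tool();print(T);im=env.snapshot("wrist")[:,:,::-1];cv2.imwrite("pics/w8.png",im);np.save("T8.npy",T)
E
```

```text
time: 13.4
position: [640.5, 212.6, 129.9]
ee_rot: [-1.548, -0.274, 0.276]
wrist_force: [0.1, 0.2, -1.0]
gripper_width: 0.628
time: 13.9
position: [642.5, 204.4, 130.1]
ee_rot: [-1.571, -0.067, 0.069]
wrist_force: [-1.3, -0.3, -1.7]
gripper_width: 0.637
[[  0.996  -0.001  -0.086 642.531]
 [  0.086  -0.001   0.996 204.408]
 [ -0.001  -1.     -0.001 130.149]
 [  0.      0.      0.      1.   ]]
```

```bash
python3 -m inch '[[[0,15,0],0],[[0,25,0],0],[[0,20,0],0],[[0,14,0],0],[[0,8,0],0],[[0,0,0],0],[[0,0,0],0]]' 
python3 -m inch '[[[0,2,0],0],[[0,1.5,0],0],[[0,1,0],0],[[0,0,0],0],[[0,0,0],0]]'
```

```text
time: 14.65
position: [643.3, 205.3, 49.1]
ee_rot: [-1.569, -0.068, 0.066]
wrist_force: [0.1, 0.4, -1.6]
gripper_width: 0.634
time: 15.15
position: [642.9, 205.1, 44.3]
ee_rot: [-1.57, -0.067, 0.067]
wrist_force: [1.3, 0.0, -1.2]
gripper_width: 0.633
```

```bash
python3 -m inch '[[[0,0.5,0],0],[[0,0.3,0],0],[[0,0,0],0]]' 
python3 -m inch '[[[0,0,0],0],[[0,0,0],0],[[0,0,0],0],[[0,0,0],0]]' 1
python3 -m inch '[[[0,-15,0],0],[[0,-30,0],0],[[0,-30,0],0],[[0,-35,0],0],[[0,-35,0],0],[[0,0,0],0],[[0,0,0],0]]' 1
python3 - <<'E'
from h import *
T=tool();print(T);im=env.snapshot("wrist")[:,:,::-1];cv2.imwrite("pics/w9.png",im);np.save("T9.npy",T)
E
```

```text
time: 15.45
position: [643.0, 205.1, 44.1]
ee_rot: [-1.57, -0.067, 0.067]
wrist_force: [-1.6, -1.0, 5.8]
gripper_width: 0.637
time: 15.85
position: [642.8, 205.0, 43.2]
ee_rot: [-1.57, -0.067, 0.067]
wrist_force: [-0.3, -0.1, -1.1]
gripper_width: 0.97
time: 16.55
position: [643.4, 205.2, 190.2]
ee_rot: [-1.569, -0.069, 0.065]
wrist_force: [-0.9, 0.4, -0.6]
gripper_width: 0.997
[[  0.996   0.003  -0.085 643.376]
 [  0.085   0.001   0.996 205.191]
 [  0.003  -1.      0.001 190.213]
 [  0.      0.      0.      1.   ]]
```

View pics/w9.png

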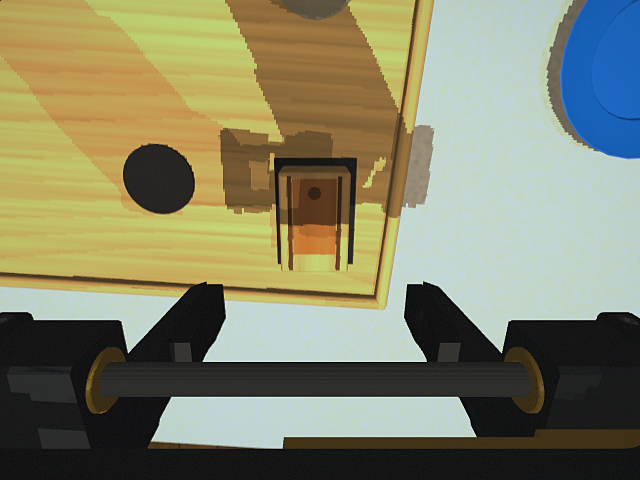

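The box (columns 279–354) sits centred on its pad with even dark margins (pad columns 275–356). Next, the beaker.

```bash
python3 -m inch '[[[-12,0,-7],0],[[-30,0,-18],0],[[-40,0,-24],0],[[-40,0,-24],0],[[-40,0,-24],0],[[-30,0,-18],0],[[-12,0,-6.5],0],[[0,0,0],0]]' 
python3 -m inch '[[[0,0,0],0],[[0,0,0],0]]'
python3 - <<'E'
from h import *
T=tool();print(T);im=env.snapshot("wrist")[:,:,::-1];cv2.imwrite("pics/w10.png",im);np.save("T10.npy",T)
print(onz(P("wrist",np.load("T1.npy")),[(460,35),(612,37)],[84]),onz(P("wrist",np.load("T1.npy")),(612,37),92))
E
```

```text
time: 17.4
position: [447.1, 64.7, 187.7]
ee_rot: [-1.572, -0.062, 0.07]
wrist_force: [-0.0, 0.6, -0.4]
gripper_width: 1.002
time: 17.6
position: [451.2, 67.7, 188.1]
ee_rot: [-1.569, -0.068, 0.067]
wrist_force: [0.3, 0.8, -0.3]
gripper_width: 1.001
[[  0.996   0.001  -0.086 451.187]
 [  0.086   0.001   0.996  67.655]
 [  0.001  -1.      0.001 188.145]
 [  0.      0.      0.      1.   ]]
[[454.569  66.593]
 [456.402 185.665]] [[458.013 179.466]]
```

View pics/w10.png

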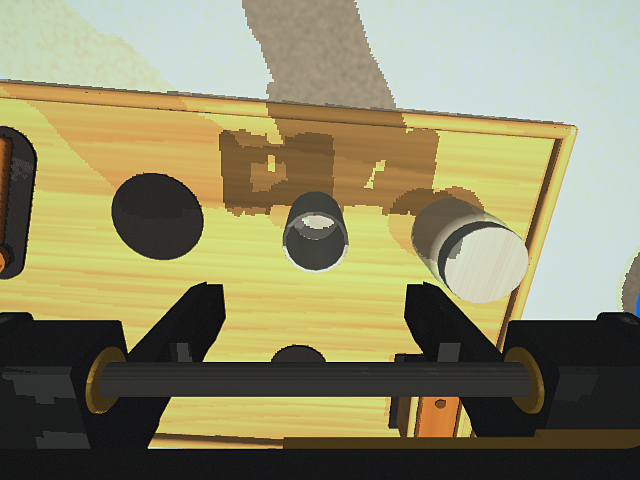

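Beaker rim centred at (316,242), jar cap at (486,261), both upright. The large pad is at (157,216).

Run:
```python
from h import *
T=tool();print(T[:3,3]);w=P("wrist",T);I=np.linalg.inv(T)
for u,z,t in(((316,242),84,(279.2,285.7)),((485.5,261.5),92,(218.2,283.7)),((157.3,216),15,(345.6,279.5))):
    q=onz(w,u,z)[0];print(q,(I@np.r_[q,z,1])[[0,2]],"top",onz(P("top"),t,z),tri(w,u,P("top"),t))
```

```text
[451.07   67.602 188.156]
[451.863  68.002] [0.731 0.233] top [[449.426  66.1  ]] [449.135  66.37   91.324]
[453.342 188.107] [ 12.523 119.774] top [[454.579 188.313]] [454.447 188.764  90.338]
[464.152 -75.368] [   0.604 -143.729] top [[464.16  -75.105]] [464.09  -75.095  15.484]
```

```bash
python3 -m inch '[[[0,15,0],0],[[0,30,0],0],[[0,30,0],0],[[0,25,0],0],[[0,16,0],0],[[0,10,0],0],[[0,0,0],0],[[0,0,0],0]]' 1 12
python3 -m inch '[[[0,0,0],0],[[0,0,0],0],[[0,0,0],0],[[0,0,0],0],[[0,0,0],0],[[0,0,0],0]]' 0 12
python3 -m inch '[[[0,-10,0],0],[[0,-20,0],0],[[0,-20,0],0],[[0,-20,0],0],[[0,-10,0],0],[[0,0,0],0],[[0,0,0],0]]' 
python3 -m inch '[[[0,0,0],0]]'
```

```text
time: 18.45
position: [450.4, 66.9, 62.6]
ee_rot: [-1.57, -0.068, 0.067]
wrist_force: [-0.2, 0.3, 0.8]
gripper_width: 1.001
time: 19.05
position: [450.1, 66.8, 62.6]
ee_rot: [-1.569, -0.068, 0.067]
wrist_force: [-0.5, 0.4, 2.2]
gripper_width: 0.541
time: 19.75
position: [449.8, 66.4, 142.2]
ee_rot: [-1.57, -0.067, 0.067]
wrist_force: [-0.1, 0.9, -1.6]
gripper_width: 0.539
time: 19.85
position: [449.5, 66.5, 141.7]
ee_rot: [-1.57, -0.066, 0.068]
wrist_force: [0.2, -0.6, -1.2]
gripper_width: 0.538
```

```bash
python3 -m inch '[[[12,0,-1],0],[[25,0,-3],0],[[32,0,-3],0],[[32,0,-3],0],[[32,0,-3],0],[[25,0,-3],0],[[13,0,-1],0],[[0,0,0],0]]' 
python3 -m inch '[[[0,0,0],0],[[0,0,0],0],[[0,12,0],0],[[0,20,0],0],[[0,20,0],0],[[0,12,0],0],[[0,6,0],0],[[0,0,0],0]]'
python3 -m inch '[[[0,2,0],0],[[0,2,0],0],[[0,1,0],0],[[0,1,0],0],[[0,0,0],0],[[0,0,0],0]]'
```

```text
time: 20.65
position: [622.9, 64.0, 140.9]
ee_rot: [-1.57, -0.066, 0.066]
wrist_force: [-0.4, 0.4, -1.0]
gripper_width: 0.539
time: 21.45
position: [621.2, 64.2, 71.6]
ee_rot: [-1.57, -0.066, 0.068]
wrist_force: [0.5, -0.8, -0.9]
gripper_width: 0.541
time: 22.05
position: [621.8, 64.2, 66.5]
ee_rot: [-1.57, -0.067, 0.067]
wrist_force: [0.6, 0.9, -0.6]
gripper_width: 0.538
```

```bash
python3 -m inch '[[[0,0.5,0],0],[[0,0.5,0],0],[[0,0,0],0]]'
python3 -m inch '[[[0,0,0],0],[[0,0,0],0],[[0,0,0],0],[[0,0,0],0]]' 1
python3 -m inch '[[[0,-15,0],0],[[0,-25,0],0],[[0,-30,0],0],[[0,-30,0],0],[[0,-24,0],0],[[0,0,0],0]]'
python3 -m inch '[[[-8,0,7],0],[[-20,0,18],0],[[-32,0,28],0],[[-32,0,28],0],[[-32,0,28],0],[[-20,0,18],0],[[-12,0,11],0],[[0,0,0],0]]' 
python3 -m inch '[[[0,0,0],0],[[0,0,0],0]]'
python3 - <<'E'
from h import *
T=tool();print(T);im=env.snapshot("wrist")[:,:,::-1];cv2.imwrite("pics/w11.png",im);np.save("T11.npy",T)
E
```

```text
time: 22.35
position: [621.9, 64.2, 65.7]
ee_rot: [-1.57, -0.067, 0.067]
wrist_force: [-0.7, -1.6, 1.8]
gripper_width: 0.539
time: 22.75
position: [621.8, 64.2, 65.4]
ee_rot: [-1.57, -0.067, 0.067]
wrist_force: [-0.3, -0.4, -0.2]
gripper_width: 0.88
time: 23.35
position: [624.1, 64.8, 194.1]
ee_rot: [-1.568, -0.073, 0.06]
wrist_force: [0.3, 0.6, -0.7]
gripper_width: 0.998
time: 24.15
position: [451.2, 190.1, 188.8]
ee_rot: [-1.57, -0.068, 0.074]
wrist_force: [1.2, 0.2, -0.2]
gripper_width: 0.998
time: 24.35
position: [455.3, 187.4, 189.0]
ee_rot: [-1.571, -0.065, 0.066]
wrist_force: [0.5, 0.1, -0.3]
gripper_width: 1.001
[[  0.997  -0.     -0.083 455.266]
 [  0.083  -0.001   0.997 187.364]
 [ -0.     -1.     -0.001 189.034]
 [  0.      0.      0.      1.   ]]
```

View pics/w11.png

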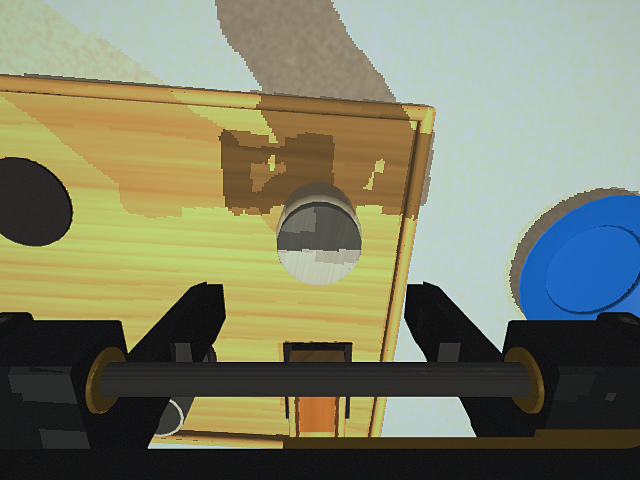

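The jar cap is at (319,244), about 3 mm to +z of the tool's middle. I correct by 2 and grasp.

```bash
python3 -m inch '[[[0,15,2],0],[[0,30,0],0],[[0,30,0],0],[[0,25,0],0],[[0,17,0],0],[[0,12,0],0],[[0,0,0],0],[[0,0,0],0]]' 1 25
python3 -m inch '[[[0,0,0],0],[[0,0,0],0],[[0,0,0],0],[[0,0,0],0],[[0,0,0],0]]' 0 25
python3 -m inch '[[[0,-10,0],0],[[0,-20,0],0],[[0,-20,0],0],[[0,-20,0],0],[[0,-20,0],0],[[0,0,0],0],[[0,0,0],0],[[0,0,0],0]]'
```

```text
time: 25.2
position: [454.9, 190.2, 60.6]
ee_rot: [-1.57, -0.067, 0.066]
wrist_force: [0.1, -0.7, -0.4]
gripper_width: 1.004
time: 25.7
position: [454.8, 190.5, 61.0]
ee_rot: [-1.569, -0.068, 0.066]
wrist_force: [-0.5, -0.4, 5.7]
gripper_width: 0.736
time: 26.5
position: [453.9, 190.0, 149.6]
ee_rot: [-1.571, -0.066, 0.068]
wrist_force: [-0.9, -0.1, -1.3]
gripper_width: 0.737
```

```bash
python3 -m inch '[[[-0.5,0,-12],0],[[-1.7,0,-30],0],[[-2,0,-42],0],[[-2,0,-45],0],[[-2,0,-45],0],[[-2,0,-42],0],[[-1.5,0,-32],0],[[-0.5,0,-17.5],0]]' 
python3 -m inch '[[[0,0,0],0],[[0,0,0],0],[[0,0,0],0],[[0,0,0],0]]'
python3 - <<'E'
from h import *
T=tool();print(T);im=env.snapshot("top")[:,:,::-1]
c=im[150:340,175:460];w=env.snapshot("wrist")[:,:,::-1]
cv2.imwrite("pics/w12.png",np.vstack([cv2.resize(c,(480,320),interpolation=3),cv2.resize(w,(373,280))[:, :].copy() if 0 else cv2.copyMakeBorder(cv2.resize(w,(373,280)),0,0,0,107,0)]))
E
```

```text
time: 27.3
position: [463.2, -79.9, 149.5]
ee_rot: [-1.572, -0.06, 0.065]
wrist_force: [0.8, -0.1, -2.9]
gripper_width: 0.736
time: 27.7
position: [464.9, -73.6, 150.3]
ee_rot: [-1.569, -0.069, 0.069]
wrist_force: [-0.4, -0.8, -1.9]
gripper_width: 0.737
[[  0.996  -0.     -0.088 464.881]
 [  0.088   0.001   0.996 -73.622]
 [ -0.     -1.      0.001 150.348]
 [  0.      0.      0.      1.   ]]
```

View pics/w12.png

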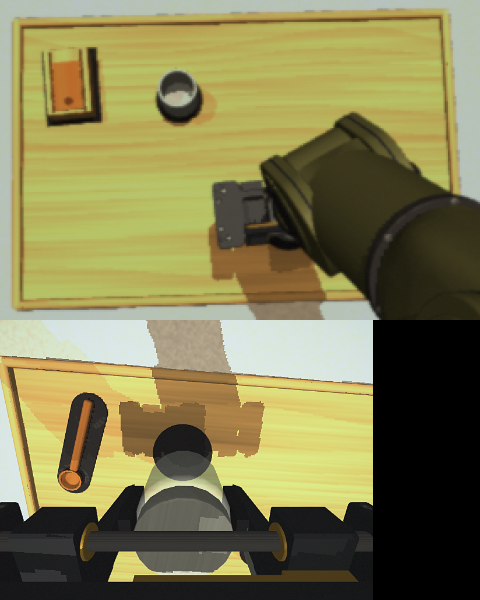

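The jar is held upright above the large pad (wrist inset (182,450)). The beaker and box stand on their pads in the top view. Lowering.

```bash
python3 -m inch '[[[0,12,-1.5],0],[[0,20,0],0],[[0,20,0],0],[[0,15,0],0],[[0,8,0],0],[[0,4,0],0],[[0,0,0],0],[[0,0,0],0]]' 
python3 -m inch '[[[0,2,0],0],[[0,2,0],0],[[0,1,0],0],[[0,0,0],0],[[0,0,0],0]]'
```

```text
time: 28.6
position: [465.3, -76.6, 71.9]
ee_rot: [-1.57, -0.068, 0.066]
wrist_force: [-0.7, -0.2, -1.1]
gripper_width: 0.738
time: 29.1
position: [465.0, -76.7, 66.4]
ee_rot: [-1.57, -0.067, 0.067]
wrist_force: [-0.6, -0.1, -1.9]
gripper_width: 0.738
```

```bash
python3 -m inch '[[[0,1,1],0],[[0,0.7,0],0],[[0,0,0],0],[[0,0,0],0]]'; python3 -m inch '[[[0,0.5,0],0],[[0,0,0],0],[[0,0,0],0]]'
```

```text
time: 29.5
position: [464.9, -75.6, 64.7]
ee_rot: [-1.57, -0.067, 0.067]
wrist_force: [0.4, -0.1, -2.0]
gripper_width: 0.742
time: 29.8
position: [464.9, -75.7, 64.2]
ee_rot: [-1.57, -0.067, 0.067]
wrist_force: [-0.4, 0.3, -2.3]
gripper_width: 0.737
```

```bash
python3 -m inch '[[[0,0.5,0],0],[[0,0,0],0],[[0,0,0],0]]'; python3 -m inch '[[[0,0.5,0],0],[[0,0,0],0],[[0,0,0],0]]'
```

```text
time: 30.1
position: [464.9, -75.7, 64.0]
ee_rot: [-1.57, -0.067, 0.067]
wrist_force: [-0.4, -0.6, 5.3]
gripper_width: 0.74
time: 30.4
position: [464.9, -75.7, 64.0]
ee_rot: [-1.57, -0.067, 0.066]
wrist_force: [-1.4, 0.9, 11.2]
gripper_width: 0.735
```

In contact. I ease off, release, lift and clear the view.

```bash
python3 -m inch '[[[0,-0.7,0],0],[[0,0,0],0]]'
python3 -m inch '[[[0,0,0],0],[[0,0,0],0],[[0,0,0],0],[[0,0,0],0],[[0,0,0],0]]' 1
python3 -m inch '[[[0,-12,0],0],[[0,-25,0],0],[[0,-35,0],0],[[0,-40,0],0],[[0,-40,0],0],[[0,-30,0],0],[[0,0,0],0]]'
python3 -m inch '[[[0,0,20],0],[[0,0,40],0],[[0,0,45],0],[[0,0,45],0],[[0,0,45],0],[[0,0,45],0],[[0,0,40],0],[[0,0,20],0]]'
python3 -m inch '[[[0,0,30],0],[[0,0,45],0],[[0,0,45],0],[[0,0,45],0],[[0,0,30],0],[[0,0,0],0],[[0,0,0],0],[[0,0,0],0]]'
python3 - <<'E'
from h import *
T=tool();print(T[:3,3]);im=env.snapshot("top")[:,:,::-1];cv2.imwrite("pics/top_end.png",im)
cv2.imwrite("pics/scene_end.png",env.snapshot("scene")[:,:,::-1]);s=cv2.imread("pics/scene_end.png")[120:400,170:460]
c=im[150:340,175:460]
cv2.imwrite("pics/end.png",np.hstack([cv2.copyMakeBorder(cv2.resize(c,(450,300),interpolation=3),0,38,0,0,0),cv2.resize(s,(350,338),interpolation=3)]))
E
```

```text
time: 30.6
position: [465.0, -75.6, 64.0]
ee_rot: [-1.57, -0.067, 0.067]
wrist_force: [-1.0, -0.4, 4.9]
gripper_width: 0.738
time: 31.1
position: [464.9, -75.6, 63.8]
ee_rot: [-1.57, -0.067, 0.067]
wrist_force: [0.2, -0.1, 0.9]
gripper_width: 1.002
time: 31.8
position: [466.9, -75.7, 249.3]
ee_rot: [-1.571, -0.072, 0.06]
wrist_force: [1.3, -0.3, -1.3]
gripper_width: 0.996
time: 32.6
position: [438.0, 227.4, 245.1]
ee_rot: [-1.568, -0.07, 0.072]
wrist_force: [-0.1, -0.8, 0.1]
gripper_width: 1.003
time: 33.4
position: [423.2, 415.5, 245.0]
ee_rot: [-1.573, -0.065, 0.066]
wrist_force: [-0.2, 0.1, 0.4]
gripper_width: 1.002
[423.191 415.452 244.973]
```

View pics/end.png

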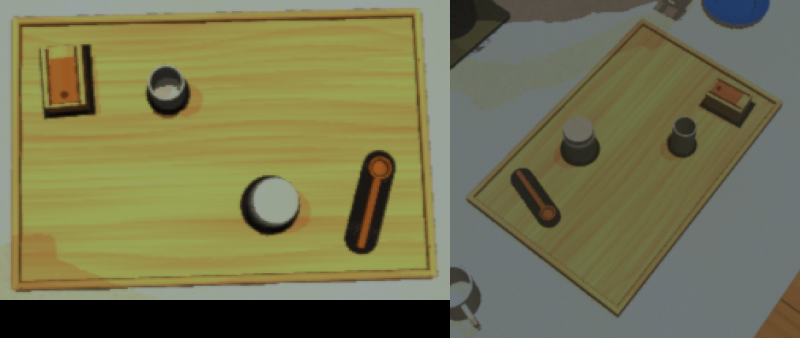

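All four stand on their pads: cap (276,202), rim (167,82), box (66,78), spoon along its pad. A numeric check before I hand in.

Run:
```python
from h import *
a=P("top");f=lambda p:np.array(p)/1.579+[174.8,149.8]
im=cv2.imread("pics/top_end.png");h=cv2.cvtColor(im,cv2.COLOR_BGR2HSV)
m=((h[...,1]<70)&(h[...,2]>60)).astype(np.uint8);k,l,s,c=cv2.connectedComponentsWithStats(m)
for i in range(1,k):
    if 80<s[i,4]<2500 and 190<c[i][0]<440 and 160<c[i][1]<330: 
        u=s[i,:2]+(s[i,2:4]-1)/2;print(s[i],c[i],onz(a,[c[i],u],90))
print("rim",onz(a,f((167,83)),87),"want 622.5 64.2; cap",onz(a,f((276,202)),95),"want 465 -75.5")
b=cv2.imread("pics/top0.png")
for n,z in(("plate",18),):
    for q in(b,im):
        hh=cv2.cvtColor(q,cv2.COLOR_BGR2HSV);mm=(hh[...,0]>95)&(hh[...,0]<125)&(hh[...,1]>150);ys,xs=np.nonzero(mm);print(xs.mean(),ys.mean(),len(xs))
print("mug diff",np.abs(b[220:300,480:560].astype(int)-im[220:300,480:560]).mean())
```

```text
[269 191  23  23 285] [280.218 204.305] [[616.473  62.902]
 [621.311  63.325]]
[333 262  31  31 761] [348.268 277.139] [[464.812 -74.29 ]
 [465.101 -73.751]]
rim [[621.172  62.303]] want 622.5 64.2; cap [[463.295 -76.497]] want 465 -75.5
94.64147754707871 271.23056494447127 4142
96.74866666666667 264.422 3000
mug diff 0.7894270833333333
```

```bash
python3 -c "
from workcell import env
print(env.job_done())"
```

```text
the job is handed in; nothing more can be done
None
```

All four things are on their pads, and I handed the job in at about 33.5 s on the robot's clock. I moved them in this order: spoon, box, beaker, jar. I released each after lowering it in small steps onto its pad, and I saw no slip or drop.

**Jar and beaker:** from the final top picture, the jar's cap is within about 2 mm of its pad's centre and the beaker's rim within about 2–3 mm. Both look upright in the top and scene views. One beaker figure, the centroid of its unevenly lit rim, came out 6 mm off; the rim's outline agreed with the smaller value.

**Box and spoon:** close pictures from the wrist camera showed both centred and lined up on their pads, as judged by eye. I did not measure them numerically at the end.

**Plate and mug:** the mug's part of the picture is unchanged. My plate comparison did not agree: its blue area fell from 4142 to 3000 pixels, and its centroid shifted by 2 columns and 7 rows. I put this down to the parked arm partly hiding the plate, but no further picture confirmed it. The fingertips never came lower than about 220 mm directly over the plate. While grasping the jar beside it they were at 38 mm, with about 80 mm sideways to spare.

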